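# Build up a stepped pulley on the assembly spindle

## Robot

A 7-joint arm with a two-finger parallel gripper is mounted at the origin on a cart in front of the work surface, level with it; the furniture and walls round the work are solid. World frame = base frame: x ahead of the robot, y to its left, z up, the work surface at z = 0. Lengths are in m, angles in rad, forces in N, time in s.
With the tool pointing down it reaches from about 0.4 to 0.875 m from the base axis. Payload 19.3 kg.
Tool frame: the origin (TCP) lies on the centre line of the jaws, within the pads' length; the fingertips stand 11 mm ahead of it and the grasp point (between the pads) lies 8 mm behind it; z points along the fingers, y is the line along which they close (so a half turn about z gives the same grasp; the last joint's range is limited). The gripper opens to 85 mm and grips with 20 to 120 N. Pads are 22 mm wide; open, the fingers measure 114 mm over their backs; the gripper's body (76 mm by 85 mm) begins 54 mm behind the grasp point. The pads swing forward as they close: fully open they stand 13 mm farther back than shut.
Start: joints at [1.241, 0.521, -0.036, 1.599, 0.021, 1.021, -0.113], TCP at [0.161, -0.604, 0.242] pointing down, gripper open.
Joint ranges: [-2.91, 2.91], [-0.3, 2.13], [-1.5, 1.42], [0.17, 2.43], [-1.26, 4.41], [0.16, 1.93], [-2.52, 2.52]. Speed limits (rad/s): [1.89, 1.89, 2.39, 2.39, 3.01, 3.01, 3.01].

## Interface

Orientations are given as a 3x3 rotation matrix whose columns are the frame's x, y, z axes.
In Python, from rig import bot, eyes gives the robot as it stands.
- The arm moves only by the tool jog_arm, never from a script. Its argument "plan" is a list of rows, each a list of 5 numbers: the shift along the tool's x, y, z as a fraction of full scale, then the turn about the tool's z as a fraction of full scale, then the closure, from 0 (fully open) to 1 (shut). In form: [[x, y, z, spin, jaw], ...]. A call has 1 to 10 rows; each row is the pose to reach, as a shift and turn from the pose commanded when the call began, along the tool's axes at that moment; what a row does not reach only later rows make up. Full scale, the value 1, is 400 mm for a shift and 0.5 rad for a turn. A row lasts 1/10 s, in which the tool goes at most 50 mm and 8.59 degrees, less where a joint would pass 70% of its speed; a pose out of reach is approached as far as the arm can. A call with a number of a shift or a turn outside -1 to 1 is refused whole. A call with a gripper value outside its range is refused whole. The fingers move at their own pace and stop on an object; "force" is the grip in N (left out, the last holds). Time passes only in rows, so rows that repeat a pose let the fingers close. It gives the time, the measured TCP pose, the force, the opening and the grip force at its end, in the units of the state.
- bot.observe(): the state, without advancing time (a new reading comes with each control period).
- eyes.capture(name): name is "side" or "top"; returns a dict with "image" (400x640x3 uint8, red, green, blue), "mtx" (3x3 intrinsics, pixels), "R" (3x3) and "t" (3): a world point X has camera coordinates R X + t. Camera axes: x right, y down, z forward; pixel columns grow to the right and rows downward; lengths in m; the calibration is good to about 2 mm. A picture is of the moment at which its call begins. There is no depth.
- bot.close_job(): hands the job in; it is judged then, once.
The state is a dict: "time": time; "q": joint angles; "joint_velocities": joint speeds; "effort": joint torques, N m; "tool_pos": TCP position; "tool_rot": TCP orientation; "ft_force": force on the tool from outside, world axes, zero at the start; "wrist_torque": the same for the moment, N m; "gripper_width": finger opening in m; "grasp_force": force on a finger pad.
Only numpy, scipy, OpenCV 4.12 (cv2) and the standard library are available. Lean on these libraries where they do the work, as an engineer would, in place of code of your own. Each camera call takes 0.05 s, during which the arm holds its last target. There are 200 camera calls.

## Task

Build up the stepped pulley: thread the three aluminium discs onto the upright spindle of the stand, the widest at the bottom, then the middle one, and the narrowest on top. Lower each disc all the way down by hand instead of letting it drop down the spindle, so that each lies flat on what is below it. Leave the battery pack, the calliper and the tape measure where they are.

Things in the scene. Friction and masses are not known exactly. Their poses are not given: they have to be found in the camera images.
- stand: assembly stand, fixed to the table: a dark square steel plate 76 x 76 x 10 mm with four screw heads, on it a round steel shoulder 26 mm in diameter and 10 mm high, and out of that an upright steel spindle 12 mm in diameter. Origin at the centre of its underside, on the spindle's axis; z up along the spindle, x and y along the plate's edges.
- seat (a point): top face of the stand's shoulder, on the spindle's axis, 20 mm above the table: the widest disc's underside rests here, each next disc 14 mm higher
- spindle_tip (a point): upper end of the spindle, 52 mm above the shoulder; the topmost 9 mm taper from 12 to 5 mm in diameter
- disc_wide: the widest of three plain aluminium pulley discs (round, flat, with a round hole right through the middle): 60 mm outside diameter, 14 mm thick, hole 16 mm, three small dark dots on each face; lies flat on the table. Origin at its centre, half-way through its thickness, on the axis of the hole; z is that axis. Both faces are alike.
- disc_middle: the middle one of three plain aluminium pulley discs (round, flat, with a round hole right through the middle): 47 mm outside diameter, 14 mm thick, hole 16 mm, three small dark dots on each face; lies flat on the table. Origin at its centre, half-way through its thickness, on the axis of the hole; z is that axis. Both faces are alike.
- disc_narrow: the narrowest of three plain aluminium pulley discs (round, flat, with a round hole right through the middle): 34 mm outside diameter, 14 mm thick, hole 16 mm, three small dark dots on each face; lies flat on the table. Origin at its centre, half-way through its thickness, on the axis of the hole; z is that axis. Both faces are alike.
- box_top (a point): obstacle, does not move: flat clear-lidded blue sorting box standing on the table, about 195 mm along x, 128 mm along y, 37 mm high; the point is the middle of its lid. One disc starts in the 130 mm wide gap between it and the charger, where the fingers have most room closing along x; the others lie beyond x = 0.64, on the open table
- charger_top (a point): obstacle, does not move: black charger standing on the table, about 150 mm along x, 120 mm along y, 57 mm high, with a knob that stands out 15 to 20 mm on its -y side; the point is the middle of its top
- battery_pack: bystander: blue battery pack 34 x 145 x 24 mm lying on the table near its front edge; origin at the centre of its underside, its length along its own y
- calliper: bystander: calliper 50 x 170 x 12 mm lying on the table near its front edge; origin at the centre of its underside, its length along its own y
- tape_measure: bystander: red tape measure 52 x 60 x 26 mm lying on the table beyond the stand; origin at the centre of its underside
Things that resemble listed ones, but are neither listed nor needed, are in the scene too. Leave any green or pink look-alike of the disc_narrow alone.

How it is judged:
On the way, in this order (a step that is already met when the one before it is completed fails the run):
1. the widest disc is threaded on the spindle and lies flat on the shoulder (horizontal distance between disc_wide and seat below 0.004 m and z of disc_wide in the frame of seat between 0.004 and 0.01 m and angle between the z axis of disc_wide and the z axis of stand, either way round below 0.08 rad), for 0.2 s.
2. the middle disc is threaded on and lies flat on the widest (horizontal distance between disc_middle and seat below 0.004 m and z of disc_middle in the frame of seat between 0.018 and 0.024 m and angle between the z axis of disc_middle and the z axis of stand, either way round below 0.08 rad), for 0.2 s.
3. the narrowest disc is threaded on and lies flat on the middle one (horizontal distance between disc_narrow and seat below 0.004 m and z of disc_narrow in the frame of seat between 0.032 and 0.038 m and angle between the z axis of disc_narrow and the z axis of stand, either way round below 0.08 rad), for 0.2 s.
At the end, for the whole second after the job is handed in: All three discs are on the spindle and at rest: the widest flat on the shoulder, the middle one flat on it and the narrowest flat on top, each centre within 4 mm of the spindle's axis and within 3 mm of its seated height, tilted less than 0.08 rad (all of step 1 and all of step 2 and all of step 3 and linear speed of each of disc_wide, disc_middle, disc_narrow below 0.02 m/s); the robot touches nothing.
It fails at once if the disc wide drops down the spindle (moves faster than 0.45 m/s while threaded on it; a fall of about 10 mm) (horizontal distance between disc_wide and seat below 0.006 m and z of disc_wide in the frame of seat below 0.05 m and linear speed of disc_wide above 0.45 m/s).
It fails at once if the disc middle drops down the spindle (moves faster than 0.45 m/s while threaded on it; a fall of about 10 mm) (horizontal distance between disc_middle and seat below 0.006 m and z of disc_middle in the frame of seat below 0.05 m and linear speed of disc_middle above 0.45 m/s).
It fails at once if the disc narrow drops down the spindle (moves faster than 0.45 m/s while threaded on it; a fall of about 10 mm) (horizontal distance between disc_narrow and seat below 0.006 m and z of disc_narrow in the frame of seat below 0.05 m and linear speed of disc_narrow above 0.45 m/s).
It fails at once if the battery pack, the calliper or the tape measure is moved by more than 30 mm (distance of any of battery_pack, calliper, tape_measure from where it was at the start of the episode above 0.03 m).
It also fails if it takes over 72 s, if anything falls off the work surface, if the arm or the gripper's body presses on something with over 40 N, if the wrist force passes 120 N, or if a joint passes its speed limit or range.

## Working session

There is one attempt and no reset: what is moved stays moved. The work goes in short steps, Python scripts to look and compute and a tool call to move; the robot and the scene stay as the last step left them, time stands still between calls to the robot, and variables do not carry over. Pictures are saved under pics/ and viewed, at most 11 in all, crops included, and the job is handed in when it is done.

Besides the shell and the picture viewer there is one more tool, called after "Request:" by a JSON object that holds its "fn" and its "kwargs", one argument or row to a line. jog_arm: Moves the arm, as the interface text tells. Shift numbers are shares of 400 mm and turn numbers shares of 0.5 rad, none past 1 either way. Its arguments: {"type":"object","properties":{"plan":{"type":"array"},"force":{"type":"number"}},"required":["plan"]}

```bash
mkdir -p pics; ls
cat > h.py <<'E'
from rig import bot, eyes
import numpy as np, cv2
def snap(n,f):
    c=eyes.capture(n); cv2.imwrite(f'pics/{f}.png',c['image'][:,:,::-1]); np.savez(f'{n}.npz',**c); return c
def ray(c,px,z):
    p=cv2.undistortPoints(np.float64([[px]]),c['mtx'],None)[0,0]
    d=c['R'].T@np.r_[p,1]; o=-c['R'].T@c['t']
    return o+d*(z-o[2])/d[2]
def proj(c,X):
    x=c['mtx']@(c['R']@np.array(X,float)+c['t']); return x[:2]/x[2]
E
python3 - <<'E'
from h import *
s=bot.observe(); print(s['time'],s['tool_pos'],s['tool_rot'],s['gripper_width'])
for n in('top','side'):
    c=snap(n,n+'0'); print(n,-c['R'].T@c['t'],c['mtx'][0,0])
E
```

```text
pics
0.0 [ 0.16042666 -0.60372877  0.24173026] [[ 9.66458034e-01  2.56824327e-01 -3.64978444e-04]
 [ 2.56824575e-01 -9.66457446e-01  1.06927785e-03]
 [-7.81195707e-05 -1.12714760e-03 -9.99999362e-01]] 0.08543351373178396
top [0.45610787 0.03789261 1.20458413] 502.41023309211727
side [ 0.40762374 -0.73721619  0.52611382] 439.0860828726585
```

View pics/top0.png

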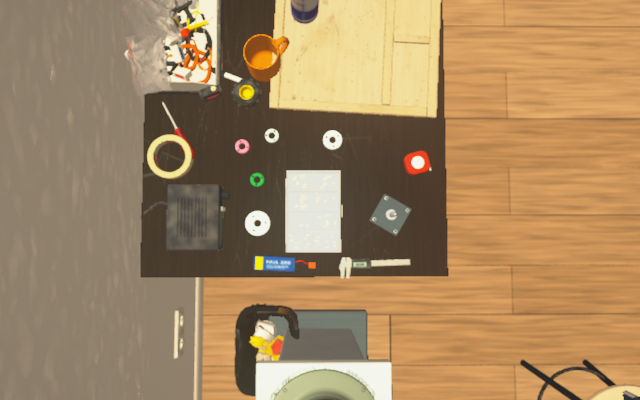

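View pics/side0.png

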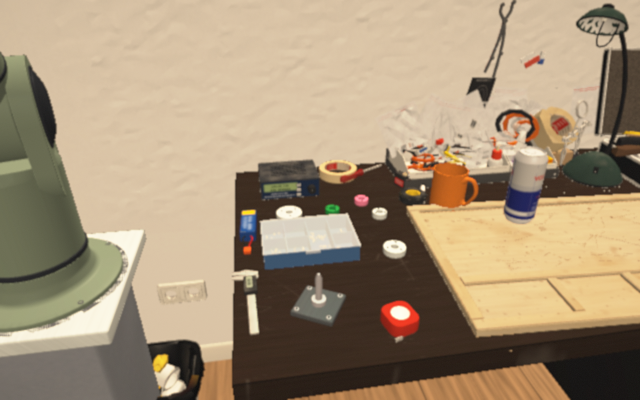

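The top view shows three grey-white rings: (257,222), in the gap between the box and the charger, (332,140) and (271,135). The look-alikes are green at (257,180) and pink at (242,146). The stand is at (391,214). I'll measure the ring diameters and confirm them in one crop.

```bash
cat >> h.py <<'E'
def blobs(c,lo=150,sat=60,amin=60,amax=1500):
    hsv=cv2.cvtColor(c['image'],cv2.COLOR_RGB2HSV)
    m=((hsv[...,2]>lo)&(hsv[...,1]<sat)).astype(np.uint8)
    out=[]
    for k in cv2.findContours(m,cv2.RETR_EXTERNAL,cv2.CHAIN_APPROX_NONE)[0]:
        a=cv2.contourArea(k)
        if amin<a<amax: out.append((cv2.fitEllipse(k),a))
    return out
def show(c,box,k,f):
    x0,y0,x1,y1=box
    cv2.imwrite(f'pics/{f}.png',cv2.resize(c['image'][y0:y1,x0:x1,::-1],None,fx=k,fy=k,interpolation=cv2.INTER_CUBIC))
E
python3 - <<'E'
from h import *
for n,b in(('top',(140,120,450,280)),('side',(230,160,420,350))):
    c=dict(np.load(n+'.npz'))
    for e,a in blobs(c):
        x,y=e[0]
        if b[0]<x<b[2] and b[1]<y<b[3]:
            X=ray(c,e[0],.014); d=np.linalg.norm(X+c['R'].T@c['t'])
            print(n,np.round(e[0],1),np.round(e[1],1),a,'X',X.round(4),'D',np.round(max(e[1])*d/c['mtx'][0,0]*1e3,1))
c=dict(np.load('top.npz')); show(c,(230,120,430,240),4,'crop0')
E
```

```text
top [387.8 261.9] [ 4.8 45.6] 140.5 X [ 0.3859 -0.1516  0.014 ] D 109.7
top [345.1 266. ] [11.6 21.1] 161.0 X [ 0.3764 -0.0509  0.014 ] D 50.2
top [257.2 222.9] [24.7 25.2] 487.0 X [0.4777 0.1565 0.014 ] D 59.9
top [390.7 214.2] [10.3 11.1] 87.5 X [ 0.4984 -0.1598  0.014 ] D 26.7
top [417.3 161.7] [11.1 11.8] 100.5 X [ 0.6241 -0.2252  0.014 ] D 28.9
top [331.9 139.4] [19.  19.3] 286.0 X [ 0.6775 -0.0206  0.014 ] D 46.6
top [271.4 135.2] [13.5 13.8] 144.5 X [0.6874 0.1244 0.014 ] D 33.4
side [399.6 312.4] [11.3 17.5] 153.5 X [ 0.6264 -0.2106  0.014 ] D 30.6
side [252.9 314.6] [ 7.6 51.8] 254.5 X [ 0.385  -0.1759  0.014 ] D 89.7
side [317.9 291.7] [13.9 30.7] 187.5 X [ 0.5004 -0.1366  0.014 ] D 55.5
side [394.3 248.3] [17.5 22.8] 310.0 X [ 0.6752 -0.029   0.014 ] D 47.5
side [379.1 212.9] [11.  14.7] 122.5 X [0.6847 0.1159 0.014 ] D 34.5
```

View pics/crop0.png

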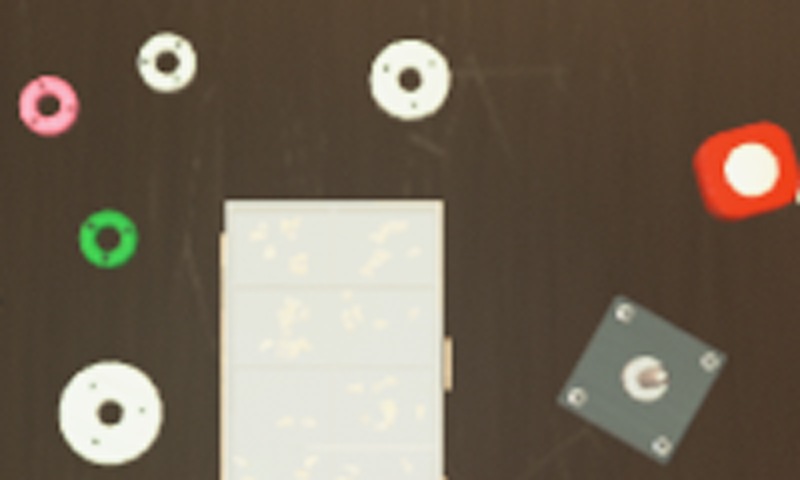

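The crop confirms three plain aluminium rings. By diameter they are wide (257,222) at 60 mm, middle (332,139) at 47 mm and narrow (271,135) at 33 mm. The pink and green rings are look-alikes and will be left alone. The stand centre, taken from the four screws, is about (390.5,214.6). I'll move off toward the wide disc.

Request:
{"fn": "jog_arm", "kwargs": {
  "plan": [
    [0.94,-0.74,0,-1,0],
    [0.94,-0.74,0,-1,0],
    [0.94,-0.74,0,-1,0],
    [0.94,-0.74,0,-1,0],
    [0.94,-0.74,0,-1,0],
    [0.94,-0.74,0,-1,0],
    [0.94,-0.74,0,-1,0],
    [0.94,-0.74,0,-1,0],
    [0.94,-0.74,0,-1,0],
    [0.94,-0.74,0,-1,0]
  ],
  "force": 40
}}

```text
time: 1.1
tool_pos: [0.4498, -0.2179, 0.2423]
tool_rot: [[0.723, 0.691, 0.001], [0.691, -0.723, 0.001], [0.001, -0.0, -1.0]]
ft_force: [0.8, -1.1, -0.3]
gripper_width: 0.0853
grasp_force: 0.0
```

```bash
cat >> h.py <<'E'
def go(X,head=None):
    s=bot.observe(); R=s['tool_rot']; p=s['tool_pos']
    h=np.arctan2(R[1,0],R[0,0])
    print('t',round(s['time'],2),'p',p.round(4),'head',round(np.degrees(h),1),'zax',R[:,2].round(4),'w',round(s['gripper_width'],4),'F',s['ft_force'].round(1),'q',s['q'].round(2))
    print('shift',(R.T@(np.array(X)-p)/.4).round(4),'spin',None if head is None else round(-(np.radians(head)-h)/.5,3))
E
python3 -c "
from h import *
go((.4777,.1565,.15),90)"
```

```text
t 1.1 p [ 0.4498 -0.2179  0.2423] head 43.7 zax [ 6.e-04  8.e-04 -1.e+00] w 0.0853 F [ 0.8 -1.1 -0.3] q [ 0.59  0.34 -0.32  1.91  0.13  0.91 -0.6 ]
shift [ 0.6971 -0.6281  0.2316] spin -1.615
```

Request:
{"fn": "jog_arm", "kwargs": {
  "plan": [
    [0.697,-0.628,0.2,-1,0],
    [0.697,-0.628,0.2,-1,0],
    [0.697,-0.628,0.2,-1,0],
    [0.697,-0.628,0.2,-1,0],
    [0.697,-0.628,0.2,-1,0],
    [0.697,-0.628,0.2,-1,0],
    [0.697,-0.628,0.2,-1,0],
    [0.697,-0.628,0.2,-1,0],
    [0.697,-0.628,0.2,-1,0],
    [0.697,-0.628,0.2,-1,0]
  ]
}}

```text
time: 2.1
tool_pos: [0.4766, 0.1532, 0.1619]
tool_rot: [[0.305, 0.953, -0.001], [0.953, -0.305, -0.0], [-0.001, -0.001, -1.0]]
ft_force: [-1.2, -0.6, 0.8]
gripper_width: 0.0854
grasp_force: 0.0
```

```bash
python3 -c "
from h import *
go((.4777,.1565,.06),90)"
```

```text
t 2.1 p [0.4766 0.1532 0.1619] head 72.3 zax [-1.e-03 -3.e-04 -1.e+00] w 0.0854 F [-1.2 -0.6  0.8] q [-0.05  0.48 -0.49  1.98  0.32  0.76 -1.04]
shift [0.0088 0.0004 0.2547] spin -0.619
```

Request:
{"fn": "jog_arm", "kwargs": {
  "plan": [
    [0.008,0,0.1,-0.62,0],
    [0.008,0,0.2,-0.62,0],
    [0.008,0,0.25,-0.62,0],
    [0.008,0,0.25,-0.62,0],
    [0.008,0,0.25,-0.62,0],
    [0.008,0,0.25,-0.62,0]
  ]
}}

```text
time: 2.7
tool_pos: [0.4788, 0.1555, 0.0637]
tool_rot: [[0.003, 1.0, 0.002], [1.0, -0.003, 0.0], [0.0, 0.002, -1.0]]
ft_force: [-0.2, -1.0, 0.1]
gripper_width: 0.0852
grasp_force: 0.0
```

Run:
```python
from h import *
go((.4777,.1565,.012),90)
c=snap('side','s1'); d=snap('top','t1')
a=c['image'][150:300,210:370]; b=d['image'][170:270,200:307]
r=lambda i:cv2.resize(i,(400,375),interpolation=cv2.INTER_CUBIC)
cv2.imwrite('pics/v1.png',np.hstack([r(a),r(b)])[:,:,::-1])
```

```text
t 2.7 p [0.4788 0.1555 0.0637] head 89.9 zax [ 1.9e-03  3.0e-04 -1.0e+00] w 0.0852 F [-0.2 -1.   0.1] q [-0.09  0.65 -0.46  2.03  0.52  0.58 -0.91]
shift [ 0.0023 -0.003   0.1292] spin -0.005
```

View pics/v1.png

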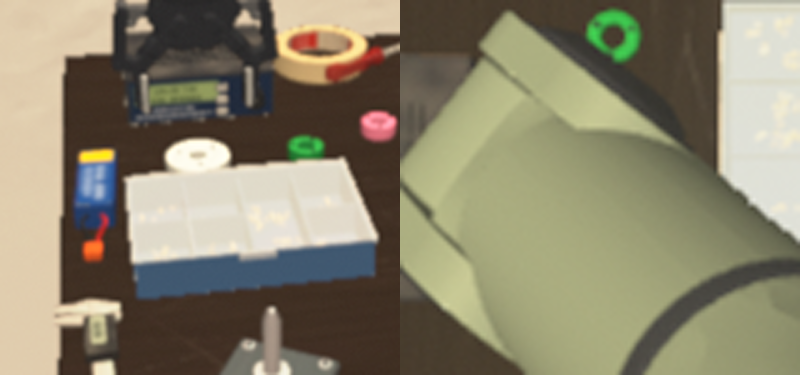

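The side view shows the pads on either side of the disc: finger ends near (267,192) and (310,192), disc centre near (289,212). The top view is blocked by the arm. I'll work out the open tip height from these pixels while I descend.

Request:
{"fn": "jog_arm", "kwargs": {
  "plan": [
    [0.002,-0.003,0.05,0,0],
    [0.002,-0.003,0.1,0,0],
    [0.002,-0.003,0.125,0,0],
    [0.002,-0.003,0.129,0,0],
    [0.002,-0.003,0.129,0,0]
  ]
}}

```text
time: 3.3
tool_pos: [0.477, 0.1567, 0.0112]
tool_rot: [[0.001, 1.0, 0.0], [1.0, -0.001, 0.0], [0.0, 0.0, -1.0]]
ft_force: [0.2, -0.1, -0.9]
gripper_width: 0.0853
grasp_force: 0.0
```

Run:
```python
from h import *
c=dict(np.load('side.npz'))
for z in (.05,.055,.06,.065,.07,.075): print(z,proj(c,(.4788-.0425,.1455,z)).round(1),proj(c,(.4788+.0425,.1455,z)).round(1))
go((.4777,.1565,.012),90)
```

```text
0.05 [270.6 201.7] [307.7 198.8]
0.055 [270.5 199.7] [307.7 196.9]
0.06 [270.4 197.8] [307.7 194.9]
0.065 [270.2 195.8] [307.6 193. ]
0.07 [270.1 193.9] [307.6 191. ]
0.075 [270.  191.9] [307.6 189.1]
t 3.3 p [0.477  0.1567 0.0112] head 89.9 zax [ 3.e-04  1.e-04 -1.e+00] w 0.0853 F [ 0.2 -0.1 -0.9] q [-0.15  0.74 -0.39  2.04  0.59  0.47 -0.98]
shift [-0.0006  0.0018 -0.002 ] spin -0.002
```

Request:
{"fn": "jog_arm", "kwargs": {
  "plan": [
    [0,0.001,0.005,0,0],
    [0,0.001,0.005,0,0.2],
    [0,0.001,0.005,0,0.3],
    [0,0.001,0.005,0,0.5],
    [0,0.001,0.005,0,1],
    [0,0.001,0.005,0,1],
    [0,0.001,0.005,0,1],
    [0,0.001,0.005,0,1],
    [0,0.001,0.005,0,1]
  ],
  "force": 50
}}

```text
time: 4.2
tool_pos: [0.4774, 0.1566, 0.0097]
tool_rot: [[0.001, 1.0, 0.001], [1.0, -0.001, -0.0], [-0.0, 0.001, -1.0]]
ft_force: [-4.7, -2.7, 22.2]
gripper_width: 0.0585
grasp_force: 48.5
```

Request:
{"fn": "jog_arm", "kwargs": {
  "plan": [
    [0,0,-0.01,0,1],
    [0,0,-0.02,0,1],
    [0,0,-0.05,0,1],
    [0,0,-0.1,0,1],
    [0,0,-0.15,0,1],
    [0,0,-0.2,0,1],
    [0,0,-0.25,0,1],
    [0,0,-0.3,0,1],
    [0,0,-0.3,0,1],
    [0,0,-0.3,0,1]
  ]
}}

```text
time: 5.2
tool_pos: [0.4773, 0.1564, 0.1291]
tool_rot: [[0.001, 1.0, 0.001], [1.0, -0.001, 0.0], [0.0, 0.001, -1.0]]
ft_force: [-0.6, -0.5, -1.6]
gripper_width: 0.0576
grasp_force: 53.7
```

Run:
```python
from h import *
c=snap('side','s2'); show(c,(230,120,390,240),4,'v2')
go((.4975,-.159,.13))
```

```text
t 5.25 p [0.477  0.1563 0.1285] head 89.9 zax [-3.e-04 -2.e-04 -1.e+00] w 0.0578 F [-0.1 -0.4 -0.7] q [-0.02  0.54 -0.55  2.    0.42  0.71 -0.83]
shift [-0.7882  0.0523 -0.0035] spin None
```

View pics/v2.png

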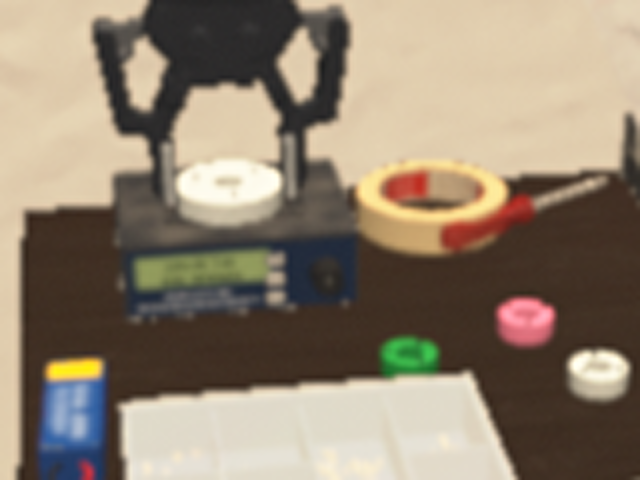

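The disc is held level between the pads, at about crop (230,190). Next I'll carry it to just short of the spindle and refine the stand's position from both views.

Request:
{"fn": "jog_arm", "kwargs": {
  "plan": [
    [-0.788,0.052,-0.02,0,1],
    [-0.788,0.052,-0.02,0,1],
    [-0.788,0.052,-0.02,0,1],
    [-0.788,0.052,-0.02,0,1],
    [-0.788,0.052,-0.02,0,1],
    [-0.788,0.052,-0.02,0,1],
    [-0.788,0.052,-0.02,0,1],
    [-0.788,0.052,-0.02,0,1],
    [-0.788,0.052,-0.02,0,1],
    [-0.788,0.052,-0.02,0,1]
  ]
}}

```text
time: 6.25
tool_pos: [0.4976, -0.1572, 0.1363]
tool_rot: [[-0.001, 1.0, -0.001], [1.0, 0.001, 0.001], [0.001, -0.001, -1.0]]
ft_force: [0.1, -0.9, -0.7]
gripper_width: 0.058
grasp_force: 53.7
```

Run:
```python
from h import *
go((.4975,-.159,.13),90)
im=cv2.imread('pics/top0.png')[:,:,::-1]; d=dict(np.load('top.npz'));c0=cv2.imread('pics/side0.png')[:,:,::-1]
hsv=cv2.cvtColor(np.ascontiguousarray(im),cv2.COLOR_RGB2HSV)
print(hsv[205,378],hsv[222,382],hsv[200,360])
m=(im[...,0].astype(int)>0)&(im[...,2].astype(int)>im[...,0]-2)&(im.max(2)>60); m=m.astype(np.uint8)
w=np.zeros_like(m); w[185:245,360:420]=m[185:245,360:420]
k=max(cv2.findContours(w,cv2.RETR_EXTERNAL,cv2.CHAIN_APPROX_NONE)[0],key=cv2.contourArea)
r=cv2.minAreaRect(k); print(r, 'plate',ray(d,r[0],.010))
c=snap('side','s3')
print('tip side',proj(c,(.4975,-.159,.072)),'tip top',proj(d,(.4975,-.159,.072)))
a=c0[255:335,280:360]; b=im[185:245,360:420]; e=c['image'][200:320,260:380]
r=lambda i:cv2.resize(np.ascontiguousarray(i),(266,400),interpolation=cv2.INTER_NEAREST) if 0 else cv2.resize(np.ascontiguousarray(i),(266,266),interpolation=cv2.INTER_CUBIC)
cv2.imwrite('pics/v3.png',np.hstack([r(a),r(b),r(e)])[:,:,::-1])
```

```text
t 6.25 p [ 0.4976 -0.1572  0.1363] head 90.0 zax [-6.e-04  7.e-04 -1.e+00] w 0.058 F [ 0.1 -0.9 -0.7] q [ 0.59  0.55 -0.54  1.94  0.4   0.75 -0.18]
shift [-0.0046 -0.0002  0.0158] spin 0.002
[ 39  29 115] [ 49  23 124] [16 83 77]
((393.0, 231.0), (0.0, 0.0), 0.0) plate [ 0.45858395 -0.1655104   0.01      ]
tip side [318.19632122 273.41393045] tip top [394.58639536 213.67465856]
```

View pics/v3.png

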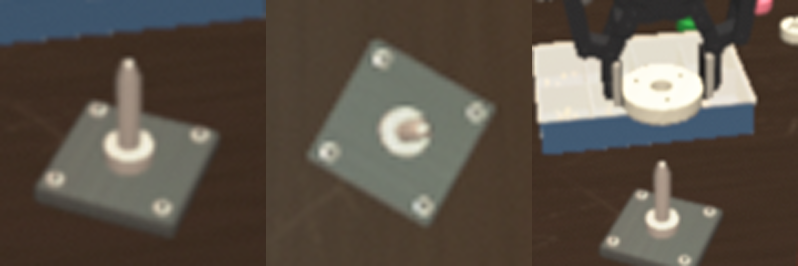

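Spindle tip is at about (318.2,273.0) in the side view and (394.9,213.9) in the top view. Both match the prediction for (0.4975,-0.159) within half a pixel. The held disc's hole is at about (318.2,238.3), directly above it. I'll check its y.

Run:
```python
from h import *
c=dict(np.load('side.npz'))
s=bot.observe();p=s['tool_pos']
for dy in(-.004,0,.004): print(dy,proj(c,(p[0],p[1]+dy,p[2]+.0043)).round(1))
print(-c['R'].T@c['t'])
go((.4975,-.1592,.1),90)
```

```text
-0.004 [318.3 239.5]
0 [318.  238.1]
0.004 [317.6 236.8]
[ 0.40762374 -0.73721619  0.52611382]
t 6.3 p [ 0.4977 -0.1572  0.1365] head 90.1 zax [-4.e-04  6.e-04 -1.e+00] w 0.0581 F [-0.5 -0.  -1.6] q [ 0.59  0.55 -0.54  1.94  0.4   0.75 -0.18]
shift [-0.0052 -0.0004  0.0912] spin 0.002
```

Disc and TCP agree. I'll align, then bring the hole over the tip.

Request:
{"fn": "jog_arm", "kwargs": {
  "plan": [
    [-0.005,0,0.05,0,1],
    [-0.005,0,0.1,0,1],
    [-0.005,0,0.12,0,1],
    [-0.005,0,0.13,0,1],
    [-0.005,0,0.14,0,1],
    [-0.005,0,0.15,0,1],
    [-0.005,0,0.16,0,1],
    [-0.005,0,0.17,0,1],
    [-0.005,0,0.17,0,1]
  ]
}}

```text
time: 7.2
tool_pos: [0.4975, -0.1606, 0.0683]
tool_rot: [[0.001, 1.0, -0.0], [1.0, -0.001, 0.0], [0.0, -0.0, -1.0]]
ft_force: [0.1, 0.4, -0.8]
gripper_width: 0.058
grasp_force: 53.8
```

Run:
```python
from h import *
go((.4975,-.159,.0305),90)
```

```text
t 7.2 p [ 0.4975 -0.1606  0.0683] head 89.9 zax [-5.e-04  1.e-04 -1.e+00] w 0.058 F [ 0.1  0.4 -0.8] q [ 0.54  0.66 -0.47  1.98  0.5   0.62 -0.25]
shift [0.0041 0.0001 0.0946] spin -0.002
```

Request:
{"fn": "jog_arm", "kwargs": {
  "plan": [
    [0.003,0,0.02,0,1],
    [0.003,0,0.035,0,1],
    [0.003,0,0.05,0,1],
    [0.003,0,0.065,0,1],
    [0.003,0,0.08,0,1],
    [0.003,0,0.09,0,1],
    [0.003,0,0.094,0,1],
    [0.003,0,0.094,0,1]
  ]
}}

```text
time: 8.0
tool_pos: [0.4976, -0.1594, 0.0309]
tool_rot: [[0.001, 1.0, -0.0], [1.0, -0.001, 0.0], [0.0, -0.0, -1.0]]
ft_force: [-0.1, 0.3, -0.7]
gripper_width: 0.0574
grasp_force: 53.8
```

Run:
```python
from h import *
go((.4975,-.159,.0297),90)
c=snap('side','s4'); show(c,(260,220,380,320),6,'v4')
```

```text
t 8.0 p [ 0.4976 -0.1594  0.0309] head 89.9 zax [-2.e-04  1.e-04 -1.e+00] w 0.0574 F [-0.1  0.3 -0.7] q [ 0.5   0.72 -0.42  1.99  0.55  0.54 -0.3 ]
shift [ 0.0009 -0.0003  0.003 ] spin -0.002
```

View pics/v4.png

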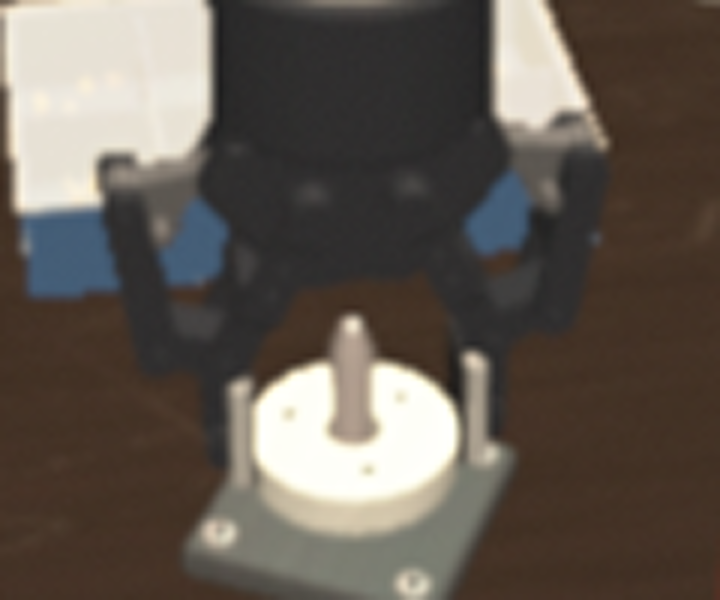

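The disc is threaded, with the spindle through its hole at crop (352,380). I'll seat it with small steps, then check force.

Request:
{"fn": "jog_arm", "kwargs": {
  "plan": [
    [0,0,0.002,0,1],
    [0,0,0.003,0,1],
    [0,0,0.004,0,1],
    [0,0,0.005,0,1],
    [0,0,0.005,0,1]
  ]
}}

```text
time: 8.55
tool_pos: [0.4978, -0.1595, 0.0298]
tool_rot: [[0.001, 1.0, 0.0], [1.0, -0.001, -0.001], [-0.001, 0.0, -1.0]]
ft_force: [-4.9, 1.1, 14.8]
gripper_width: 0.0577
grasp_force: 55.4
```

Contact is at the expected height. I'll release and rise.

Request:
{"fn": "jog_arm", "kwargs": {
  "plan": [
    [0,0,0.002,0,0.25],
    [0,0,0.002,0,0.1],
    [0,0,0.002,0,0],
    [0,0,0.0,0,0],
    [0,0,-0.05,0,0],
    [0,0,-0.1,0,0],
    [0,0,-0.2,0,0],
    [0,0,-0.3,0,0],
    [0,0,-0.3,0,0]
  ]
}}

```text
time: 9.45
tool_pos: [0.4997, -0.1598, 0.1535]
tool_rot: [[0.001, 1.0, 0.006], [1.0, -0.001, -0.002], [-0.002, 0.006, -1.0]]
ft_force: [0.6, 0.7, -0.1]
gripper_width: 0.0857
grasp_force: 0.0
```

Run:
```python
from h import *
go((.6775,-.0206,.13),90)
c=snap('side','s5')
for e,a in blobs(c):
    if 290<e[0][0]<350 and 260<e[0][1]<320: print(e,a)
# expected outline centre of wide top face
print(proj(c,(.4975,-.159,.034)))
```

```text
t 9.45 p [ 0.4997 -0.1598  0.1535] head 89.9 zax [ 0.006  -0.0019 -1.    ] w 0.0857 F [ 0.6  0.7 -0.1] q [ 0.61  0.53 -0.55  1.93  0.39  0.78 -0.17]
shift [0.3488 0.4437 0.0607] spin -0.003
((319.4798889160156, 293.407958984375), (32.35568618774414, 37.300872802734375), 93.62923431396484) 852.5
[318.28121888 291.25494455]
```

Wide disc is seated. Now the middle disc.

Request:
{"fn": "jog_arm", "kwargs": {
  "plan": [
    [0.349,0.444,0.06,0,0],
    [0.349,0.444,0.06,0,0],
    [0.349,0.444,0.06,0,0],
    [0.349,0.444,0.06,0,0],
    [0.349,0.444,0.06,0,0],
    [0.349,0.444,0.06,0,0],
    [0.349,0.444,0.06,0,0],
    [0.349,0.444,0.06,0,0]
  ]
}}

```text
time: 10.3
tool_pos: [0.6746, -0.021, 0.1244]
tool_rot: [[0.002, 1.0, -0.001], [1.0, -0.002, -0.001], [-0.001, -0.001, -1.0]]
ft_force: [0.6, -0.3, -0.7]
gripper_width: 0.0852
grasp_force: 0.0
```

Run:
```python
from h import *
go((.6775,-.0206,.03),90)
```

```text
t 10.3 p [ 0.6746 -0.021   0.1244] head 89.9 zax [-1.3e-03 -7.0e-04 -1.0e+00] w 0.0852 F [ 0.6 -0.3 -0.7] q [ 0.26  0.78 -0.51  1.53  0.43  0.95 -0.39]
shift [0.0011 0.0075 0.2361] spin -0.003
```

Request:
{"fn": "jog_arm", "kwargs": {
  "plan": [
    [0.001,0.0075,0.1,0,0],
    [0.001,0.0075,0.2,0,0],
    [0.001,0.0075,0.24,0,0],
    [0.001,0.0075,0.27,0,0],
    [0.001,0.0075,0.279,0,0],
    [0.001,0.0075,0.279,0,0],
    [0.001,0.0075,0.279,0,0.3],
    [0.001,0.0075,0.279,0,0.4]
  ]
}}

```text
time: 11.1
tool_pos: [0.679, -0.0196, 0.0147]
tool_rot: [[0.001, 1.0, 0.002], [1.0, -0.001, -0.0], [-0.0, 0.002, -1.0]]
ft_force: [-0.3, 0.9, -0.9]
gripper_width: 0.0593
grasp_force: 0.0
```

Run:
```python
from h import *
go((.6775,-.0206,.0125),90)
```

```text
t 11.1 p [ 0.679  -0.0196  0.0147] head 89.9 zax [ 0.0016 -0.     -1.    ] w 0.0593 F [-0.3  0.9 -0.9] q [ 0.22  0.92 -0.45  1.55  0.51  0.79 -0.44]
shift [-0.0025 -0.0038  0.0055] spin -0.002
```

Request:
{"fn": "jog_arm", "kwargs": {
  "plan": [
    [-0.0025,-0.003,0.005,0,0.42],
    [-0.0025,-0.003,0.005,0,0.42],
    [-0.0025,-0.003,0.005,0,0.6],
    [-0.0025,-0.003,0.005,0,1],
    [-0.0025,-0.003,0.005,0,1],
    [-0.0025,-0.003,0.005,0,1],
    [-0.0025,-0.003,0.005,0,1],
    [-0.0025,-0.003,0.005,0,1]
  ]
}}

```text
time: 11.9
tool_pos: [0.6772, -0.0208, 0.0121]
tool_rot: [[0.001, 1.0, 0.0], [1.0, -0.001, -0.0], [-0.0, 0.0, -1.0]]
ft_force: [-3.2, -1.1, 9.2]
gripper_width: 0.0445
grasp_force: 50.3
```

Run:
```python
from h import *
go((.4975,-.159,.14),90)
```

```text
t 11.9 p [ 0.6772 -0.0208  0.0121] head 89.9 zax [ 0.e+00 -3.e-04 -1.e+00] w 0.0445 F [-3.2 -1.1  9.2] q [ 0.22  0.92 -0.45  1.56  0.51  0.78 -0.44]
shift [-0.3462 -0.4488 -0.3197] spin -0.003
```

Gripped, with the TCP 12.1 mm above the disc's underside. I'll lift and carry.

Request:
{"fn": "jog_arm", "kwargs": {
  "plan": [
    [0,0,-0.02,0,1],
    [0,0,-0.08,0,1],
    [0,0,-0.18,0,1],
    [0,0,-0.3,0,1],
    [-0.1,-0.13,-0.32,0,1],
    [-0.2,-0.26,-0.32,0,1],
    [-0.27,-0.35,-0.32,0,1],
    [-0.33,-0.43,-0.32,0,1],
    [-0.346,-0.449,-0.32,0,1],
    [-0.346,-0.449,-0.32,0,1]
  ]
}}

```text
time: 12.9
tool_pos: [0.4945, -0.162, 0.14]
tool_rot: [[0.005, 1.0, -0.001], [1.0, -0.005, -0.002], [-0.002, -0.001, -1.0]]
ft_force: [0.1, 0.3, 0.2]
gripper_width: 0.0447
grasp_force: 51.3
```

Run:
```python
from h import *
go((.4975,-.159,.1),90)
c=snap('side','s6'); show(c,(260,200,380,300),6,'v5')
p=bot.observe()['tool_pos']
for dy in(-.004,0,.004): print(dy,((proj(c,(p[0],p[1]+dy,p[2]+.0019))-(260,200))*6).round(1))
```

```text
t 12.9 p [ 0.4945 -0.162   0.14  ] head 89.7 zax [-0.0015 -0.002  -1.    ] w 0.0447 F [0.1 0.3 0.2] q [ 0.61  0.55 -0.55  1.94  0.41  0.76 -0.18]
shift [0.0078 0.0075 0.1   ] spin -0.011
-0.004 [347.6 239.9]
0 [345.2 231.6]
0.004 [342.9 223.4]
```

View pics/v5.png

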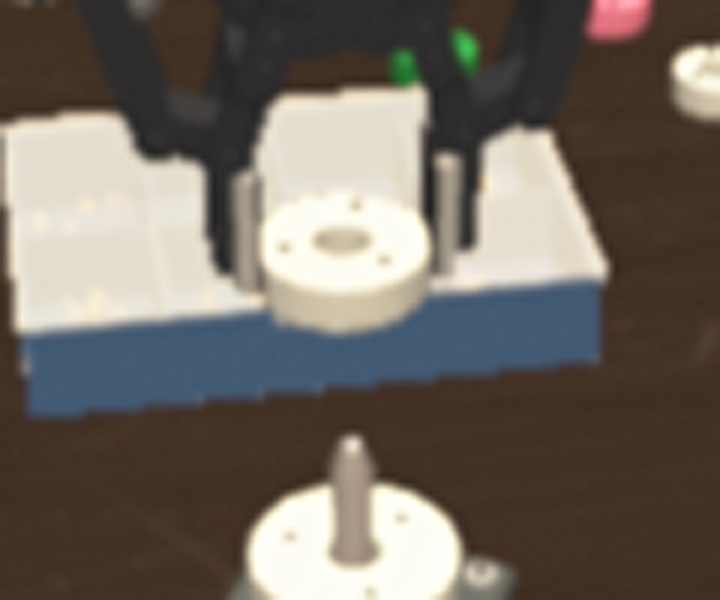

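The middle disc's hole is at crop (342,239) and the spindle tip at (352,440). The offset in x is what the measured TCP shows, so I'll align and lower to just above the tip.

Request:
{"fn": "jog_arm", "kwargs": {
  "plan": [
    [0.0078,0.0075,0.03,-0.01,1],
    [0.0078,0.0075,0.06,-0.01,1],
    [0.0078,0.0075,0.09,-0.01,1],
    [0.0078,0.0075,0.12,-0.01,1],
    [0.0078,0.0075,0.125,-0.01,1],
    [0.0078,0.0075,0.125,-0.01,1]
  ]
}}

```text
time: 13.55
tool_pos: [0.5003, -0.1553, 0.0889]
tool_rot: [[-0.005, 1.0, -0.001], [1.0, 0.005, 0.0], [0.0, -0.001, -1.0]]
ft_force: [0.6, -0.3, 0.3]
gripper_width: 0.0442
grasp_force: 51.2
```

Run:
```python
from h import *
go((.4975,-.1588,.047),90)
c=snap('side','s7')
for e,a in blobs(c,amin=150):
    if 290<e[0][0]<350 and 230<e[0][1]<320: print(e,a)
g=cv2.cvtColor(c['image'],cv2.COLOR_RGB2GRAY)[250:275,310:328]; print(g)
p=bot.observe()['tool_pos']; print(proj(c,(p[0],p[1],p[2]+.0019)))
```

```text
t 13.55 p [ 0.5003 -0.1553  0.0889] head 90.3 zax [-1.e-03  5.e-04 -1.e+00] w 0.0442 F [ 0.6 -0.3  0.3] q [ 0.56  0.63 -0.5   1.96  0.48  0.66 -0.24]
shift [-0.0087 -0.0071  0.1047] spin 0.009
((319.07452392578125, 283.05609130859375), (36.869686126708984, 59.489200592041016), 175.05169677734375) 1379.0
((319.6710510253906, 243.2733154296875), (16.500558853149414, 28.194713592529297), 71.91332244873047) 338.5
[[228 228 227 225 223 222 221 219 216 204 174 134 120 118 112 109 106 103]
 [208 206 203 199 196 193 189 187 182 174 150 107  89  89  89  87  87  86]
 [176 174 173 171 169 165 159 154 148 144 127  97  85  86  87  87  86  87]
 [144 138 135 131 129 126 120 115 111 107 100  88  85  85  85  86  86  86]
 [107 102  98  94  94  92  99 114 126 129 128 127 126 117  93  86  86  85]
 [ 88  90 112 143 152 153 167 197 219 223 223 220 215 201 166 146 130 116]
 [112 152 198 242 248 247 248 251 252 253 252 245 239 246 246 242 227 204]
 [197 243 251 254 254 254 254 254 254 254 252 239 225 246 254 254 253 252]
 [250 254 254 254 254 254 254 254 254 254 253 247 240 250 254 254 254 254]
 [254 254 25
[... 516 characters left out ...]
50 250 252 253 253 253 252 249 243 242 242 245 249 252 253 252 239 233]
 [253 252 252 252 252 253 253 253 252 252 252 253 253 254 254 250 226 216]
 [253 253 253 252 252 252 252 252 253 253 253 253 253 253 253 253 249 248]
 [243 251 253 253 253 253 253 253 253 253 253 253 253 253 253 254 253 253]
 [214 232 245 251 253 253 253 253 254 254 254 254 253 253 253 253 251 246]
 [187 200 217 231 240 244 246 249 251 252 251 251 250 249 247 239 229 218]
 [183 187 194 203 209 216 220 226 232 233 233 231 228 226 222 213 203 195]
 [185 189 191 194 197 199 202 205 208 209 208 207 206 204 203 199 196 193]
 [183 189 192 194 195 198 198 200 202 203 203 202 201 200 199 197 195 193]]
[319.63918722 262.58187919]
```

Hole centre is at about (319.6,263.3), predicted (319.6,262.6), so the disc sits true in the grip. I'll shift onto the axis first, then lower past the tip.

Request:
{"fn": "jog_arm", "kwargs": {
  "plan": [
    [-0.0075,-0.007,0,0.01,1],
    [-0.0075,-0.007,0,0.01,1],
    [-0.0075,-0.007,0,0.01,1],
    [-0.0075,-0.007,0.01,0.01,1],
    [-0.0075,-0.007,0.02,0.01,1],
    [-0.0075,-0.007,0.03,0.01,1],
    [-0.0075,-0.007,0.04,0.01,1],
    [-0.0075,-0.007,0.04,0.01,1]
  ]
}}

```text
time: 14.4
tool_pos: [0.4974, -0.1585, 0.0729]
tool_rot: [[0.001, 1.0, -0.001], [1.0, -0.001, 0.0], [0.0, -0.001, -1.0]]
ft_force: [-0.1, 0.8, -0.4]
gripper_width: 0.0442
grasp_force: 51.2
```

Run:
```python
from h import *
go((.4975,-.1588,.0465),90)
```

```text
t 14.4 p [ 0.4974 -0.1585  0.0729] head 90.0 zax [-8.e-04  3.e-04 -1.e+00] w 0.0442 F [-0.1  0.8 -0.4] q [ 0.55  0.65 -0.48  1.98  0.5   0.63 -0.26]
shift [-0.0007  0.0003  0.0659] spin -0.002
```

No contact force and the underside is about 11 mm below the tip, so it is threaded. Lowering.

Request:
{"fn": "jog_arm", "kwargs": {
  "plan": [
    [0,0,0.015,0,1],
    [0,0,0.03,0,1],
    [0,0,0.042,0,1],
    [0,0,0.052,0,1],
    [0,0,0.058,0,1],
    [0,0,0.062,0,1],
    [0,0,0.062,0,1]
  ]
}}

```text
time: 15.1
tool_pos: [0.4976, -0.1587, 0.0486]
tool_rot: [[0.001, 1.0, -0.0], [1.0, -0.001, 0.0], [0.0, -0.0, -1.0]]
ft_force: [-0.1, -0.9, -0.5]
gripper_width: 0.0447
grasp_force: 51.2
```

Request:
{"fn": "jog_arm", "kwargs": {
  "plan": [
    [0,0,0.003,0,1],
    [0,0,0.005,0,1],
    [0,0,0.006,0,1],
    [0,0,0.0065,0,1],
    [0,0,0.0065,0,1]
  ]
}}

```text
time: 15.6
tool_pos: [0.4977, -0.1587, 0.0461]
tool_rot: [[0.001, 1.0, 0.0], [1.0, -0.001, 0.0], [0.0, 0.0, -1.0]]
ft_force: [0.2, 0.7, -0.4]
gripper_width: 0.0445
grasp_force: 51.3
```

Request:
{"fn": "jog_arm", "kwargs": {
  "plan": [
    [0,0,0.001,0,1],
    [0,0,0.002,0,1],
    [0,0,0.003,0,1],
    [0,0,0.003,0,1]
  ]
}}

```text
time: 16.0
tool_pos: [0.4978, -0.1588, 0.0459]
tool_rot: [[0.001, 1.0, 0.0], [1.0, -0.001, -0.001], [-0.001, 0.0, -1.0]]
ft_force: [-6.8, 1.0, 25.2]
gripper_width: 0.0447
grasp_force: 53.7
```

Contact. Release, rise and check.

Request:
{"fn": "jog_arm", "kwargs": {
  "plan": [
    [0,0,-0.001,0,0.4],
    [0,0,-0.001,0,0.25],
    [0,0,-0.001,0,0.1],
    [0,0,-0.001,0,0],
    [0,0,-0.05,0,0],
    [0,0,-0.1,0,0],
    [0,0,-0.2,0,0],
    [0,0,-0.25,0,0],
    [0,0,-0.25,0,0],
    [0,0,-0.25,0,0]
  ]
}}

```text
time: 17.0
tool_pos: [0.4976, -0.1589, 0.1448]
tool_rot: [[0.001, 1.0, 0.0], [1.0, -0.001, -0.0], [-0.0, 0.0, -1.0]]
ft_force: [-0.4, -0.9, 0.7]
gripper_width: 0.0852
grasp_force: 0.0
```

Run:
```python
from h import *
c=snap('side','s8'); show(c,(270,240,370,320),6,'v6')
print(((proj(c,(.4975,-.159,.048))-(270,240))*6+3).round(1))
go((.6874,.1244,.11),90)
```

```text
[292.5 271.7]
t 17.05 p [ 0.4973 -0.1588  0.1442] head 89.9 zax [-8.e-04  1.e-04 -1.e+00] w 0.0853 F [ 0.4 -0.9  0.3] q [ 0.61  0.55 -0.56  1.94  0.4   0.77 -0.18]
shift [0.7085 0.4745 0.0852] spin -0.002
```

View pics/v6.png

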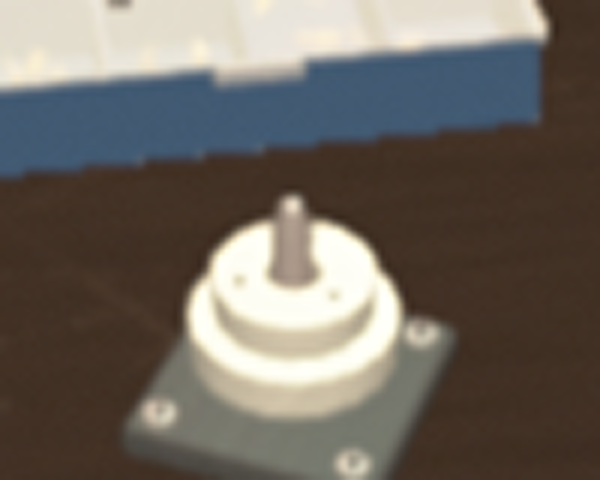

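Wide and middle are both flat and concentric on the spindle, at crop (292,270). Next is the white narrow disc at (271,135). The coloured look-alikes are 70 mm or more away.

Request:
{"fn": "jog_arm", "kwargs": {
  "plan": [
    [0.708,0.474,0.085,0,0.2],
    [0.708,0.474,0.085,0,0.3],
    [0.708,0.474,0.085,0,0.3],
    [0.708,0.474,0.085,0,0.3],
    [0.708,0.474,0.085,0,0.3],
    [0.708,0.474,0.085,0,0.3],
    [0.708,0.474,0.085,0,0.3],
    [0.708,0.474,0.085,0,0.3],
    [0.708,0.474,0.085,0,0.3],
    [0.708,0.474,0.085,0,0.3]
  ]
}}

```text
time: 18.05
tool_pos: [0.687, 0.1231, 0.1099]
tool_rot: [[0.002, 1.0, -0.001], [1.0, -0.002, -0.001], [-0.001, -0.001, -1.0]]
ft_force: [0.3, -0.5, 0.3]
gripper_width: 0.0601
grasp_force: 0.0
```

Run:
```python
from h import *
go((.6874,.1244,.0125),90)
```

```text
t 18.05 p [0.687  0.1231 0.1099] head 89.9 zax [-0.0015 -0.0011 -1.    ] w 0.0601 F [ 0.3 -0.5  0.3] q [ 0.04  0.83 -0.51  1.47  0.45  0.97 -0.59]
shift [0.0034 0.0014 0.2434] spin -0.003
```

Request:
{"fn": "jog_arm", "kwargs": {
  "plan": [
    [0.003,0.001,0.1,0,0.3],
    [0.003,0.001,0.18,0,0.3],
    [0.003,0.001,0.22,0,0.3],
    [0.003,0.001,0.241,0,0.3],
    [0.003,0.001,0.241,0,0.3],
    [0.003,0.001,0.241,0,0.3]
  ]
}}

```text
time: 18.65
tool_pos: [0.6887, 0.1254, 0.0158]
tool_rot: [[0.001, 1.0, 0.001], [1.0, -0.001, 0.0], [0.0, 0.001, -1.0]]
ft_force: [-0.8, -0.4, 0.5]
gripper_width: 0.0596
grasp_force: 0.0
```

Run:
```python
from h import *
go((.6874,.1244,.0128),90)
```

```text
t 18.65 p [0.6887 0.1254 0.0158] head 89.9 zax [ 1.5e-03  3.0e-04 -1.0e+00] w 0.0596 F [-0.8 -0.4  0.5] q [ 0.01  0.94 -0.46  1.49  0.51  0.83 -0.64]
shift [-0.0026 -0.0032  0.0076] spin -0.003
```

Request:
{"fn": "jog_arm", "kwargs": {
  "plan": [
    [-0.0025,-0.003,0.006,0,0.3],
    [-0.0025,-0.003,0.006,0,0.4],
    [-0.0025,-0.003,0.006,0,0.5],
    [-0.0025,-0.003,0.006,0,0.6],
    [-0.0025,-0.003,0.006,0,1],
    [-0.0025,-0.003,0.006,0,1],
    [-0.0025,-0.003,0.006,0,1],
    [-0.0025,-0.003,0.006,0,1]
  ]
}}

```text
time: 19.45
tool_pos: [0.687, 0.1245, 0.0129]
tool_rot: [[0.001, 1.0, 0.0], [1.0, -0.001, -0.0], [-0.0, 0.0, -1.0]]
ft_force: [-2.9, -0.4, 9.0]
gripper_width: 0.0322
grasp_force: 48.7
```

Run:
```python
from h import *
go((.4975,-.159,.14),90)
```

```text
t 19.45 p [0.687  0.1245 0.0129] head 89.9 zax [ 5.e-04 -1.e-04 -1.e+00] w 0.0322 F [-2.9 -0.4  9. ] q [ 0.01  0.95 -0.46  1.49  0.51  0.82 -0.64]
shift [-0.7094 -0.4727 -0.318 ] spin -0.002
```

Gripped, with a 12.9 mm offset, so the seating height is TCP z of about 0.061. Lift, then carry.

Request:
{"fn": "jog_arm", "kwargs": {
  "plan": [
    [0,0,-0.02,0,1],
    [0,0,-0.08,0,1],
    [0,0,-0.18,0,1],
    [0,0,-0.28,0,1],
    [0,0,-0.33,0,1],
    [0,0,-0.35,0,1]
  ]
}}

```text
time: 20.05
tool_pos: [0.6876, 0.1248, 0.1551]
tool_rot: [[0.001, 1.0, 0.003], [1.0, -0.001, 0.001], [0.001, 0.003, -1.0]]
ft_force: [0.3, -0.6, 0.6]
gripper_width: 0.0317
grasp_force: 49.6
```

Run:
```python
from h import *
go((.4975,-.159,.14),90)
```

```text
t 20.05 p [0.6876 0.1248 0.1551] head 89.9 zax [ 3.3e-03  7.0e-04 -1.0e+00] w 0.0317 F [ 0.3 -0.6  0.6] q [ 0.05  0.78 -0.53  1.44  0.42  1.04 -0.57]
shift [-0.71   -0.4747  0.0356] spin -0.002
```

Request:
{"fn": "jog_arm", "kwargs": {
  "plan": [
    [-0.1,-0.067,0.035,0,1],
    [-0.2,-0.133,0.035,0,1],
    [-0.3,-0.2,0.035,0,1],
    [-0.4,-0.267,0.035,0,1],
    [-0.5,-0.333,0.035,0,1],
    [-0.6,-0.4,0.035,0,1],
    [-0.68,-0.45,0.035,0,1],
    [-0.709,-0.474,0.035,0,1],
    [-0.709,-0.474,0.035,0,1],
    [-0.709,-0.474,0.035,0,1]
  ]
}}

```text
time: 21.05
tool_pos: [0.4973, -0.1581, 0.138]
tool_rot: [[0.001, 1.0, 0.0], [1.0, -0.001, 0.001], [0.001, 0.0, -1.0]]
ft_force: [0.1, 0.2, -0.8]
gripper_width: 0.0321
grasp_force: 49.6
```

Request:
{"fn": "jog_arm", "kwargs": {
  "plan": [
    [0,0,0,0,1],
    [0,0,0,0,1]
  ]
}}

```text
time: 21.25
tool_pos: [0.4975, -0.1577, 0.138]
tool_rot: [[-0.001, 1.0, 0.0], [1.0, 0.001, 0.001], [0.001, 0.0, -1.0]]
ft_force: [0.0, 0.1, -1.4]
gripper_width: 0.0318
grasp_force: 49.6
```

Run:
```python
from h import *
go((.4975,-.159,.1),90)
c=snap('side','s9'); show(c,(270,200,370,280),6,'v7')
p=bot.observe()['tool_pos']
for dy in(-.004,0,.004): print(dy,((proj(c,(p[0],p[1]+dy,p[2]+.0011))-(270,200))*6+3).round(1))
```

```text
t 21.25 p [ 0.4975 -0.1577  0.138 ] head 90.1 zax [ 2.e-04  5.e-04 -1.e+00] w 0.0318 F [ 0.   0.1 -1.4] q [ 0.6   0.55 -0.55  1.94  0.41  0.76 -0.19]
shift [-0.0034  0.      0.095 ] spin 0.002
-0.004 [292.4 247. ]
0 [290.1 238.7]
0.004 [287.7 230.5]
```

View pics/v7.png

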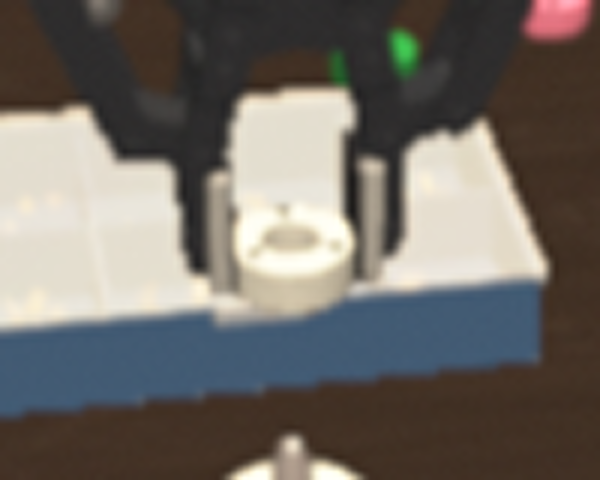

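The hole is at crop (291,238), as predicted, so the disc is centred in the grip. I'll correct y by about 1 mm and lower.

Request:
{"fn": "jog_arm", "kwargs": {
  "plan": [
    [-0.003,0,0.05,0,1],
    [-0.003,0,0.09,0,1],
    [-0.003,0,0.11,0,1],
    [-0.003,0,0.12,0,1],
    [-0.003,0,0.13,0,1],
    [-0.003,0,0.14,0,1],
    [-0.003,0,0.15,0,1],
    [-0.003,0,0.15,0,1],
    [-0.003,0,0.15,0,1]
  ]
}}

```text
time: 22.2
tool_pos: [0.4969, -0.1601, 0.0782]
tool_rot: [[0.001, 1.0, 0.0], [1.0, -0.001, 0.0], [0.0, 0.0, -1.0]]
ft_force: [-0.5, 0.2, -0.1]
gripper_width: 0.0315
grasp_force: 49.6
```

Run:
```python
from h import *
go((.4975,-.159,.0609),90)
```

```text
t 22.2 p [ 0.4969 -0.1601  0.0782] head 89.9 zax [ 1.e-04  0.e+00 -1.e+00] w 0.0315 F [-0.5  0.2 -0.1] q [ 0.56  0.65 -0.49  1.97  0.5   0.64 -0.25]
shift [0.0027 0.0014 0.0433] spin -0.002
```

Request:
{"fn": "jog_arm", "kwargs": {
  "plan": [
    [0.002,0.001,0.008,0,1],
    [0.002,0.001,0.016,0,1],
    [0.002,0.001,0.024,0,1],
    [0.002,0.001,0.032,0,1],
    [0.002,0.001,0.037,0,1],
    [0.002,0.001,0.04,0,1],
    [0.002,0.001,0.04,0,1]
  ]
}}

```text
time: 22.9
tool_pos: [0.4972, -0.1593, 0.0619]
tool_rot: [[0.001, 1.0, -0.0], [1.0, -0.001, 0.0], [0.0, -0.0, -1.0]]
ft_force: [0.1, 0.0, 0.2]
gripper_width: 0.0317
grasp_force: 49.6
```

Request:
{"fn": "jog_arm", "kwargs": {
  "plan": [
    [0,0,0.001,0,1],
    [0,0,0.002,0,1],
    [0,0,0.003,0,1],
    [0,0,0.004,0,1],
    [0,0,0.004,0,1]
  ]
}}

```text
time: 23.4
tool_pos: [0.4974, -0.1594, 0.0608]
tool_rot: [[0.001, 1.0, 0.0], [1.0, -0.001, -0.0], [-0.0, 0.0, -1.0]]
ft_force: [-1.1, -0.1, 9.3]
gripper_width: 0.032
grasp_force: 50.3
```

Contact at the expected height. Release, rise and check.

Request:
{"fn": "jog_arm", "kwargs": {
  "plan": [
    [0,0,0,0,0.55],
    [0,0,0,0,0.4],
    [0,0,0,0,0.2],
    [0,0,0,0,0],
    [0,0,-0.05,0,0],
    [0,0,-0.1,0,0],
    [0,0,-0.2,0,0],
    [0,0,-0.25,0,0],
    [0,0,-0.25,0,0],
    [0,0,-0.25,0,0]
  ]
}}

```text
time: 24.4
tool_pos: [0.4972, -0.1595, 0.1604]
tool_rot: [[0.001, 1.0, 0.0], [1.0, -0.001, -0.0], [-0.0, 0.0, -1.0]]
ft_force: [-0.9, -0.0, -0.5]
gripper_width: 0.085
grasp_force: 0.0
```

Run:
```python
from h import *
c=snap('side','s10'); show(c,(270,240,370,320),6,'v8')
go((.4975,-.159,.16),90)
```

```text
t 24.45 p [ 0.4969 -0.1594  0.1599] head 89.9 zax [-7.e-04  1.e-04 -1.e+00] w 0.0855 F [-0.3  0.3  0. ] q [ 0.62  0.52 -0.57  1.93  0.39  0.8  -0.16]
shift [ 0.001   0.0015 -0.0003] spin -0.002
```

View pics/v8.png

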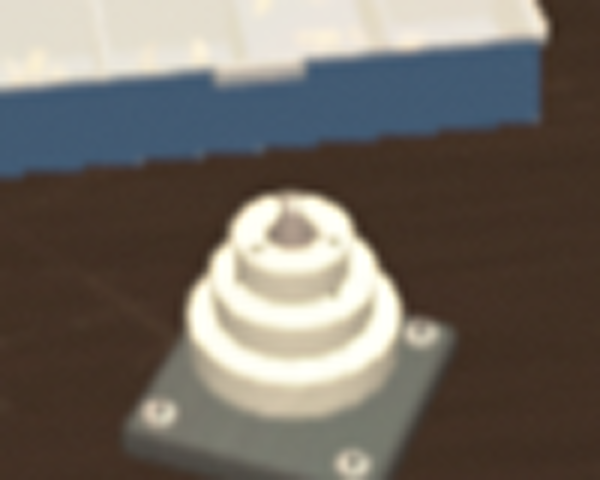

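All three discs are stacked flat and concentric, with the spindle tip showing at crop (291,225), and the gripper is clear. Handing in.

```bash
python3 -c "
from rig import bot
print(bot.close_job())"
```

```text
the job is handed in; nothing more can be done
None
```

The stepped pulley is built and handed in at about 24.5 s: the final side view shows the wide, middle and narrow discs flat and centred on the spindle with the gripper clear, but the hand-in gave back no verdict.

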